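Sort the groceries into their trays

TASK

Three wooden trays each already hold one thing: a coffee pod, a spice jar or a food tin. Sort the two loose pods, the two loose spice jars and the loose tin that stand near you, beside the steel cup and the kitchen timer, into the tray that holds their own kind, each standing upright flat on the tray's floor, wholly inside its rim. Leave the cup and the timer where they stand, and do not bother with the other groceries at the back and far left of the worktop.

Things in the scene. Friction and masses are not known exactly. Their poses are not given: they have to be found in the camera images.
- pod_a_center (a point): Loose coffee pod: a small cup widening upward to a flat lid, 45 mm across the rim at the top, clearly narrower at the foot, 28 mm tall. It is held across the rim. Stands upright, lid up. The point is its centre, half-way up (14 mm above its foot); z up. Starts 0.5 to 0.73 m from the robot's base, ahead and left. Pods and tins farther back and left are fixed.
- pod_b_center (a point): Loose coffee pod: a small cup widening upward to a flat lid, 45 mm across the rim at the top, clearly narrower at the foot, 28 mm tall. It is held across the rim. Stands upright, lid up. The point is its centre, half-way up (14 mm above its foot); z up. Starts 0.5 to 0.73 m from the robot's base, ahead and left. Pods and tins farther back and left are fixed.
- jar_a_center (a point): Loose round spice jar with red screw cap, the tallest of the loose things: 45 mm in diameter (body 42 to 43 mm), 106 mm tall. Stands upright. The point is its centre, half-way up (53 mm above its foot); z up. Starts 0.5 to 0.73 m from the robot's base, ahead and left. Look-alikes at the far back wall are fixed.
- jar_b_center (a point): Loose round spice jar with red screw cap, the tallest of the loose things: 45 mm in diameter (body 42 to 43 mm), 106 mm tall. Stands upright. The point is its centre, half-way up (53 mm above its foot); z up. Starts 0.5 to 0.73 m from the robot's base, ahead and left. Look-alikes at the far back wall are fixed.
- tin_a_center (a point): Loose food tin, a straight cylinder 58 mm in diameter, 72 mm tall, metal lid on top. Stands upright. The point is its centre, half-way up (36 mm above its foot); z up. Starts 0.5 to 0.73 m from the robot's base, ahead and left. Pods and tins farther back and left are fixed.
- tray_pods: The pods' tray. Fixed shallow tray of pale wood, like the other two; 104 (x) by 200 mm (y, long side) outside plus a 10 mm grip lip at each short end, 96 x 192 mm inside; floor 4 mm thick, rim 10 mm above the worktop. Origin: centre of its underside, z up. A coffee pod of the same make stands fixed in it on the centre line at y = +62 mm; the other floor is free.
- tray_jars: The spice jars' tray. Fixed shallow tray of pale wood, like the other two; 104 (x) by 200 mm (y, long side) outside plus a 10 mm grip lip at each short end, 96 x 192 mm inside; floor 4 mm thick, rim 10 mm above the worktop. Origin: centre of its underside, z up. A spice jar of the same make stands fixed in it on the centre line at y = -62 mm; the other floor is free.
- tray_tins: The tins' tray. Fixed shallow tray of pale wood, like the other two; 104 (x) by 200 mm (y, long side) outside plus a 10 mm grip lip at each short end, 96 x 192 mm inside; floor 4 mm thick, rim 10 mm above the worktop. Origin: centre of its underside, z up. A food tin of the same size stands fixed in it on the centre line at y = +62 mm; the other floor is free.
- cup_center (a point): Bystander: loose open steel dosing cup, 59 mm in diameter, 56 mm tall. Stays where it stands. The point is its centre, half-way up.
- timer_center (a point): Bystander: loose cream kitchen timer with a bar grip on top, 62 mm in diameter, 58 mm tall. Stays where it stands. The point is its centre, half-way up.

How it is judged:
By the outcome, as a careful person would: the job done as asked, in the order asked, and still so for the second after the job is handed in, with the robot touching nothing.
It also fails if it takes over 128 s, if anything falls off the work surface, if the arm or the gripper's body presses on something with over 40 N, if the wrist force passes 120 N, or if a joint passes its speed limit or range.

ROBOT

A 6-joint arm with a two-finger parallel gripper is mounted at the origin on a cart in front of the work surface, level with it; the furniture and walls round the work are solid. World frame = base frame: x ahead of the robot, y to its left, z up, the work surface at z = 0. Lengths are in mm, angles in rad, forces in N, time in s.
With the tool pointing down it reaches from about 400 to 925 mm from the base axis. Payload 12.5 kg.
Tool frame: the origin (TCP) lies midway between the tips of the shut fingers; the grasp point (between the pads) lies 19 mm behind it; z points along the fingers, y is the line along which they close (so a half turn about z gives the same grasp; the last joint's range is limited). The gripper opens to 95 mm and grips with 3 to 60 N. Pads are 20 mm wide; open, the fingers measure 119 mm over their backs; the gripper's body (75 mm by 180 mm) begins 59 mm behind the grasp point.
Start: joints at [-1.334, 0.491, 1.559, -0, 1.092, -0.106], TCP at [210.102, -588.646, 214.661] pointing down, gripper open.
Joint ranges: [-3.1, 3.1], [-0.84, 2.19], [0.05, 2.79], [-1.13, 4.28], [0.06, 2.93], [-2.69, 2.69]. Speed limits (rad/s): [2.22, 2.22, 2.79, 3.14, 3.14, 3.14].

INTERFACE

Orientations are given as [roll, pitch, yaw] about the fixed x, y, z axes, in that order (R = Rz(yaw) Ry(pitch) Rx(roll)).
In Python, from cell import readout, eyes, env gives the robot as it stands.
- The arm moves only by the tool move_arm, never from a script. Its argument "plan" is a list of rows, each a list of 3 entries, a list of its own where there are three numbers: the turn, a rotation vector about the tool's x, y, z in degrees, then the shift along the tool's x, y, z in m, then the gripper command: -1 is shut, 1 is fully open, values between are in proportion. In form: [[[ax, ay, az], [x, y, z], jaw], ...]. A call has 1 to 5 rows; each row is the pose to reach, as a shift and turn from the pose commanded when the call began, along the tool's axes at that moment; what a row does not reach only later rows make up. A row lasts 1/8 s, in which the tool goes at most 62.5 mm and 10.7 degrees, less where a joint would pass 70% of its speed; a pose out of reach is approached as far as the arm can. A call with a gripper value outside its range is refused whole. The fingers move at their own pace and stop on an object; the grip force is fixed at half the most. Time passes only in rows, so rows that repeat a pose let the fingers close. It gives the time, the measured TCP pose, the force, the opening and the grip force at its end, in the units of the state.
- readout.state(): the state, without advancing time (a new reading comes with each control period).
- eyes.read_camera(name): name is "side" or "top" or "wrist"; returns a dict with "img" (420x560x3 uint8, red, green, blue), "K" (3x3 intrinsics, pixels), "dist" ([k1, k2, p1, p2, k3] as OpenCV has them; the pictures are not rectified), "extrinsics" (4x4, takes a point from camera to world coordinates). Camera axes: x right, y up, looking along -z (the intrinsics and any distortion apply to the point x, -y, -z); pixel columns grow to the right and rows downward; lengths in mm; the calibration is good to about 2 mm. A picture is of the moment at which its call begins. There is no depth.
- env.job_done(): hands the job in; it is judged then, once.
Trained networks look in a picture, given as the dict that the camera call returned (one of the last four; its "shot" number tells which), for a name from the list of things; names that differ only in an ending like _2 or _b are one class to them, and where a whole thing is asked for, a point or a joint stands for the part that bears it (a point fixed in the world has none). Each returns a list of dicts, best first, with "score" (0 to 1); they miss things now and then, are a little off and sometimes report something else, mostly with a low value. They report only what shows in the picture. A call takes as long as a camera call.
- eyes.cut_out(picture, name): "mask" (420x560 bool, what is visible of it) and "uv" ([column, row] in pixels, amid what is visible of it).
The state is a dict: "t": time; "joints": joint angles; "qvel": joint speeds; "tau": joint torques, N m; "eef_pos": TCP position; "tcp_rot": TCP orientation; "ft_force": force on the tool from outside, world axes, zero at the start; "moment": the same for the moment, N m; "opening": opening from 0.0 (shut) to 1.0 (fully open); "grip_force": force on a finger pad.
Only numpy, scipy, OpenCV 4.12 (cv2) and the standard library are available. Lean on these libraries where they do the work, as an engineer would, in place of code of your own. Each camera call takes 0.05 s, during which the arm holds its last target. There are 200 camera calls.

## Working session

There is one attempt and no reset: what is moved stays moved. The work goes in short steps, Python scripts to look and compute and a tool call to move; the robot and the scene stay as the last step left them, time stands still between calls to the robot, and variables do not carry over. Pictures are saved under pics/ and viewed, at most 14 in all, crops included, and the job is handed in when it is done.

Besides the shell and the picture viewer there is one more tool, called after "Request:" as name(argument=value, ...) on one line, values as JSON. move_arm: Moves the arm, as the interface text tells. Its arguments: {"type":"object","properties":{"plan":{"type":"array","items":{"type":"array"}}},"required":["plan"]}

```bash
mkdir -p pics; ls; cat > h.py <<'E'
import cv2, numpy as np
from cell import readout, eyes, env
def save(p,n): cv2.imwrite('pics/'+n, p['img'][:,:,::-1])
def ray(p,uv):
    q=cv2.undistortPoints(np.array([[uv]],float),p['K'],np.array(p['dist'],float))[0,0]
    E=p['extrinsics']; d=E[:3,:3]@np.array([q[0],-q[1],-1]); return E[:3,3],d
def atz(p,uv,z):
    o,d=ray(p,uv); return o+d*(z-o[2])/d[2]
def proj(p,P):
    E=np.array(p['extrinsics']); c=(np.array(P,float).reshape(-1,3)-E[:3,3])@E[:3,:3]
    c=c*[1,-1,-1]
    return cv2.projectPoints(c.reshape(-1,1,3),np.zeros(3),np.zeros(3),p['K'],np.array(p['dist'],float))[0][:,0]
E
python3 - <<'E'
from h import *
s=readout.state(); print(s)
for c in ('top','side'):
    p=eyes.read_camera(c); save(p,c+'0.png'); print(c,np.round(p['extrinsics'],2).tolist(),p['K'].tolist())
    for n,z in (('pod_a_center',28),('jar_a_center',106),('tin_a_center',72),('tray_pods',5),('tray_jars',5),('tray_tins',5),('cup_center',56),('timer_center',58)):
        for r in eyes.cut_out(p,n)[:8]:
            print(c,n,round(r['score'],2),np.round(r['uv']),np.round(atz(p,r['uv'],z/2)[:2]),r['mask'].sum())
E
```

```text
pics
{'t': 0.0, 'joints': array([-1.33358645e+00,  4.91545428e-01,  1.55945753e+00,  4.37925136e-06,
        1.09170222e+00, -1.05599231e-01]), 'qvel': array([-0.00158804,  0.0009318 ,  0.00195584,  0.00084791, -0.00137312,
        0.00043621]), 'tau': array([ 3.92582238e-03, -6.12633276e+01, -2.58179945e+01,  6.94250409e-02,
        4.83396091e-02, -9.86840450e-05]), 'eef_pos': array([ 210.04785645, -588.38250279,  214.06774766]), 'tcp_rot': array([-3.14048674e+00, -1.21125336e-04,  3.42807018e-01]), 'ft_force': array([0.26417063, 0.13550646, 0.18496569]), 'moment': array([-0.03550641,  0.0139313 , -0.0198017 ]), 'grip_force': 0.0, 'opening': 1.002106993767714}
top [[0.01, 1.0, -0.09, 433.0], [-1.0, 0.01, 0.02, 99.39], [0.02, 0.09, 1.0, 1373.22], [0.0, 0.0, 0.0, 1.0]] [[476.4372294585256, 0.0, 286.0602736340514], [0.0, 476.4372294585256, 212.2869436851488], [0.0, 0.0, 1.0]]
top pod_a_center 0.76 [240. 167.] [681. 211.] 199
top jar_a_center 0.87 [215. 197.] [590. 275.] 284
top tin_a_center 0.61 [262. 194.] [603. 146.] 411
top tray_jars 0.83 [335. 252.] [440. -65.] 2559
top tray_jars 
[... 152 characters left out ...]
143. 229.] [502. 479.] 412
side [[-0.97, 0.11, -0.22, 327.1], [-0.25, -0.42, 0.87, 917.53], [0.01, 0.9, 0.43, 493.24], [0.0, 0.0, 0.0, 1.0]] [[395.5121948510294, 0.0, 277.1879604234418], [0.0, 395.5121948510294, 216.49366747141553], [0.0, 0.0, 1.0]]
side pod_a_center 0.5 [208. 256.] [676. 200.] 278
side jar_a_center 0.68 [227. 258.] [605. 254.] 826
side tin_a_center 0.91 [249. 236.] [600. 121.] 692
side tray_pods 0.76 [339. 193.] [ 429. -297.] 382
side tray_jars 0.81 [328. 221.] [435. -77.] 1802
side tray_jars 0.59 [244. 298.] [548. 313.] 1417
side tray_tins 0.71 [304. 275.] [448. 200.] 2753
side cup_center 0.93 [183. 297.] [650. 373.] 1156
side timer_center 0.63 [237. 352.] [503. 479.] 1383
```

View pics/top0.png

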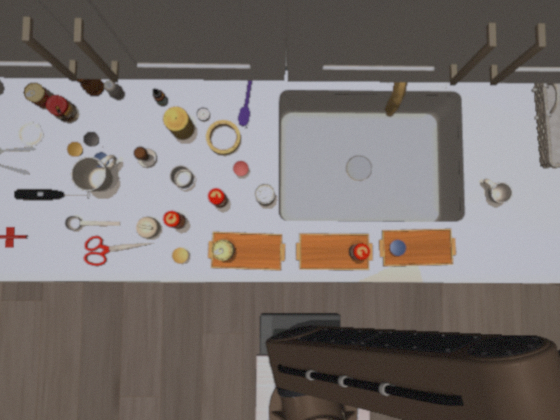

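View pics/side0.png

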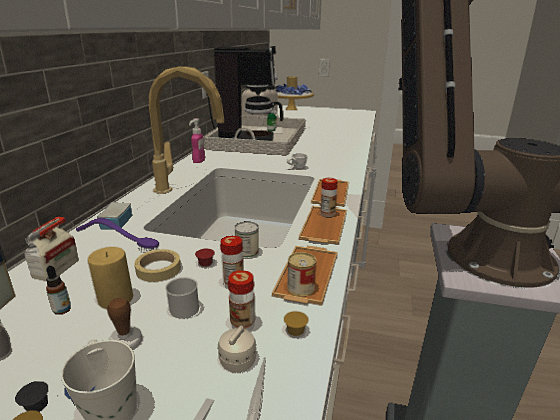

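The top view shows the loose things: red pod (241,168), gold pod (180,256), jars (216,197) and (173,219), tin (264,195), cup (182,177) and timer (147,227). The trays are at (247,251) for tins, (335,252) for jars and (417,248) for pods, with long sides along y. The side view agrees. Next I'll work out positions from the top picture.

```bash
python3 - <<'E'
from h import *
p=eyes.read_camera('top'); hsv=cv2.cvtColor(p['img'],cv2.COLOR_RGB2HSV)
m=((hsv[:,:,0]<22)&(hsv[:,:,1]>150)&(hsv[:,:,2]>80)).astype(np.uint8); m[:225]=0; m[275:]=0; m[:,:200]=0
m=cv2.morphologyEx(m,cv2.MORPH_OPEN,np.ones((3,3)))
for c in cv2.findContours(m,0,2)[0]:
    if cv2.contourArea(c)<300: continue
    x,y,w,h=cv2.boundingRect(c); r=cv2.minAreaRect(c)
    B=cv2.boxPoints(r); W=np.array([atz(p,b,10)[:2] for b in B]); print(np.round(r[2],1),np.round(W.mean(0)),np.round(W).tolist())
g=dict(podR=((241,168),28),podG=((180,256),28),jar1=((217,196),106),jar2=((173,218),106),tin=((264,193),72),cup=((182,176),56),timer=((147,227),58),fpod=((398,247),32),fjar=((361,251),110),ftin=((223,250),76))
for k,(uv,z) in g.items(): print(k,np.round(atz(p,uv,z)))
w=eyes.read_camera('wrist'); print(np.round(w['extrinsics'],2).tolist(),w['K'].tolist())
E
```

```text
90.0 [443. -65.] [[488.0, 34.0], [489.0, -164.0], [398.0, -163.0], [397.0, 34.0]]
1.7 [443. 190.] [[399.0, 284.0], [491.0, 283.0], [487.0, 95.0], [394.0, 97.0]]
90.0 [ 455. -299.] [[501.0, -204.0], [502.0, -395.0], [410.0, -392.0], [409.0, -203.0]]
podR [677. 207.  28.]
podG [426. 374.  28.]
jar1 [587. 264. 106.]
jar2 [527. 379. 106.]
tin [600. 139.  72.]
cup [648. 368.  56.]
timer [505. 460.  58.]
fpod [ 455. -238.   32.]
fjar [ 442. -120.  110.]
ftin [443. 249.  76.]
[[0.34, 0.91, 0.25, 280.95], [-0.94, 0.32, 0.09, -563.8], [-0.0, -0.27, 0.96, 384.79], [0.0, 0.0, 0.0, 1.0]] [[342.9862959549568, 0.0, 285.66891169008943], [0.0, 342.9862959549568, 210.4375637010495], [0.0, 0.0, 1.0]]
```

Request:
move_arm(plan=[[[0,0,-10],[0,0,-0.05],1],[[0,0,-20],[0,0,-0.1],1],[[0,0,-30],[0,0,-0.13],1],[[0,0,-40],[0,0,-0.13],1],[[0,0,-50],[0,0,-0.13],1]])

```text
t: 1.62
eef_pos: [210.1, -588.6, 345.1]
tcp_rot: [3.141, 0.001, 1.221]
ft_force: [0.7, 0.2, 0.2]
opening: 1.002
grip_force: 0.0
```

Request:
move_arm(plan=[[[0,0,-10],[0.05,0.005,0],1],[[0,0,-20.05],[0.1,0.01,0],1],[[0,0,-20.05],[0.15,0.015,0],1],[[0,0,-20.05],[0.19,0.02,0],1],[[0,0,-20.05],[0.222,0.025,0],1]])

```text
t: 2.25
eef_pos: [311.3, -387.7, 344.9]
tcp_rot: [3.141, 0.0, 1.566]
ft_force: [0.8, -0.8, 0.3]
opening: 1.0
grip_force: 0.0
```

Request:
move_arm(plan=[[[0,0,0],[0.055,0.022,0],1],[[0,0,0],[0.11,0.045,0],1],[[0,0,0],[0.165,0.07,0],1],[[0,0,0],[0.22,0.09,0],1],[[0,0,0],[0.275,0.11,0],1]])

```text
t: 2.88
eef_pos: [422.6, -112.9, 344.9]
tcp_rot: [3.141, 0.0, 1.565]
ft_force: [1.0, 0.4, 0.5]
opening: 0.999
grip_force: 0.0
```

Request:
move_arm(plan=[[[0,0,0],[0.055,0.022,0],1],[[0,0,0],[0.11,0.045,0],1],[[0,0,0],[0.165,0.07,0],1],[[0,0,0],[0.22,0.09,0],1],[[0,0,0],[0.275,0.11,0],1]])

```text
t: 3.5
eef_pos: [534.1, 161.6, 344.7]
tcp_rot: [3.141, 0.0, 1.566]
ft_force: [-0.0, -0.4, -0.3]
opening: 1.001
grip_force: 0.0
```

```bash
python3 - <<'E'
from h import *
p=eyes.read_camera('wrist'); save(p,'w1.png'); print(np.round(p['extrinsics'][:3,3]))
for n,z in (('pod_a_center',28),('jar_a_center',106),('tin_a_center',72),('cup_center',56),('timer_center',58),('tray_tins',10)):
    for r in eyes.cut_out(p,n)[:5]:
        c=max(cv2.findContours(r['mask'].astype(np.uint8),0,2)[0],key=cv2.contourArea)
        print(n,round(r['score'],2),np.round(r['uv']),np.round(atz(p,r['uv'],z/2)[:2]),cv2.boundingRect(c))
E
```

```text
[535. 236. 515.]
pod_a_center 0.76 [388. 137.] [683. 207.] (373, 121, 32, 32)
jar_a_center 0.61 [334.  89.] [596. 271.] (308, 69, 44, 42)
tin_a_center 0.58 [332. 192.] [600. 131.] (311, 165, 47, 50)
cup_center 0.71 [376.  16.] [653. 363.] (350, 0, 55, 36)
```

View pics/w1.png

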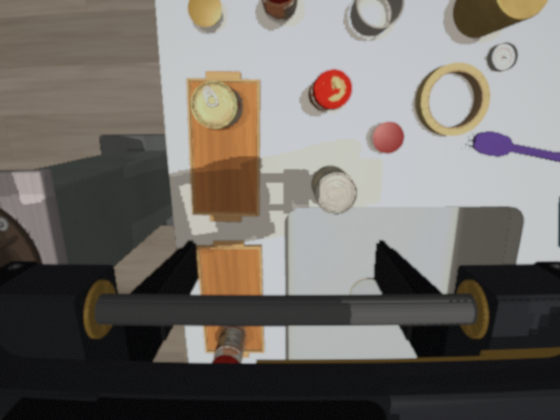

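The wrist view shows jar 1's cap at (333,90), the red pod at (388,137), the tin lid at (337,191), the tins' tray spanning (189..261, 79..216) and the gold pod at (206,10).

```bash
python3 - <<'E'
from h import *
p=eyes.read_camera('wrist')
for k,uv,z in (('jar1',(333,89.5),106),('podR',(388.5,137),26),('tin',(337,191),72),('podG',(206,10),26),('ftin',(215,105),76),('cup',(373,14),56)): print(k,np.round(atz(p,uv,z)))
for uv in ((191,79),(261,81),(260,217),(193,214),(200,245),(262,247)): print(uv,np.round(atz(p,uv,10)))
E
```

```text
jar1 [588. 263. 106.]
podR [679. 205.  26.]
tin [601. 137.  72.]
podG [432. 370.  26.]
ftin [447. 248.  76.]
cup [642. 355.  56.]
(191, 79) [402. 285.  10.]
(261, 81) [500. 281.  10.]
(260, 217) [494.  84.  10.]
(193, 214) [391.  89.  10.]
(200, 245) [398.  38.  10.]
(262, 247) [496.  34.  10.]
```

Request:
move_arm(plan=[[[0,0,0],[-0.012,0.033,0.045],1],[[0,0,0],[-0.024,0.067,0.09],1],[[0,0,0],[-0.024,0.067,0.15],1],[[0,0,0],[-0.024,0.067,0.21],1],[[0,0,0],[-0.024,0.067,0.26],1]])

```text
t: 4.53
eef_pos: [600.3, 133.9, 82.9]
tcp_rot: [-3.141, 0.0, 1.564]
ft_force: [0.3, -0.3, -0.3]
opening: 0.998
grip_force: 0.0
```

Request:
move_arm(plan=[[[0,0,0],[0,0,0.04],1],[[0,0,0],[0,0,0.058],1],[[0,0,0],[0,0,0.058],-0.2],[[0,0,0],[0,0,0.058],-1],[[0,0,0],[0,0,0.058],-1]])

```text
t: 5.15
eef_pos: [601.3, 135.2, 28.2]
tcp_rot: [3.139, -0.0, 1.565]
ft_force: [0.6, 0.5, 0.1]
opening: 0.741
grip_force: 0.0
```

Request:
move_arm(plan=[[[0,0,0],[0,0,0],-1],[[0,0,0],[0,0,0],-1],[[0,0,0],[0,0,0],-1]])

```text
t: 5.52
eef_pos: [600.9, 135.3, 27.3]
tcp_rot: [3.141, -0.0, 1.565]
ft_force: [-1.4, -0.1, 5.9]
opening: 0.601
grip_force: 30.0
```

Request:
move_arm(plan=[[[0,0,0],[0,0,-0.05],-1],[[0,0,0],[0.003,-0.05,-0.06],-1],[[0,0,0],[0.006,-0.105,-0.06],-1],[[0,0,0],[0.006,-0.157,-0.05],-1],[[0,0,0],[0.006,-0.157,-0.035],-1]])

```text
t: 6.15
eef_pos: [440.3, 142.1, 62.0]
tcp_rot: [-3.14, 0.0, 1.567]
ft_force: [0.2, 0.6, -1.5]
opening: 0.6
grip_force: 30.0
```

Request:
move_arm(plan=[[[0,0,0],[0,0,0],-1],[[0,0,0],[0,0,0.015],-1],[[0,0,0],[0,0,0.026],-1],[[0,0,0],[0,0,0.031],-1],[[0,0,0],[0,0,0.031],-1]])

```text
t: 6.78
eef_pos: [443.9, 142.1, 30.7]
tcp_rot: [3.142, 0.0, 1.565]
ft_force: [-0.3, -0.4, -0.5]
opening: 0.596
grip_force: 30.0
```

Request:
move_arm(plan=[[[0,0,0],[0,0,0.001],-1],[[0,0,0],[0,0,0.002],-1],[[0,0,0],[0,0,0.002],-1]])

```text
t: 7.15
eef_pos: [444.0, 142.1, 30.3]
tcp_rot: [3.14, -0.0, 1.566]
ft_force: [-4.8, -1.9, 29.7]
opening: 0.6
grip_force: 30.0
```

Request:
move_arm(plan=[[[0,0,0],[0,0,0],0.6],[[0,0,0],[0,0,0],1],[[0,0,0],[0,0,0],1],[[0,0,0],[0,0,-0.05],1],[[0,0,0],[0,0,-0.11],1]])

```text
t: 7.78
eef_pos: [443.1, 141.9, 139.1]
tcp_rot: [-3.139, 0.001, 1.565]
ft_force: [0.2, -0.1, 0.3]
opening: 0.995
grip_force: 0.0
```

Request:
move_arm(plan=[[[0,0,0],[0.02,0.02,-0.055],1],[[0,0,0],[0.05,0.05,-0.1],1],[[0,0,0],[0.09,0.09,-0.1],1],[[0,0,0],[0.121,0.132,-0.1],1],[[0,0,0],[0.121,0.145,-0.1],1]])

```text
t: 8.4
eef_pos: [590.6, 263.9, 237.4]
tcp_rot: [-3.141, 0.0, 1.567]
ft_force: [-0.7, -0.0, 0.7]
opening: 1.0
grip_force: 0.0
```

```bash
python3 - <<'E'
from h import *
print(readout.state()['eef_pos'])
p=eyes.read_camera('wrist'); save(p,'w2.png')
for n,z in (('pod_a_center',28),('jar_a_center',106),('tin_a_center',72),('cup_center',56),('timer_center',58),('tray_tins',10)):
    for r in eyes.cut_out(p,n)[:5]:
        print(n,round(r['score'],2),np.round(r['uv']),np.round(atz(p,r['uv'],z/2)[:2]))
hsv=cv2.cvtColor(p['img'],cv2.COLOR_RGB2HSV)
m=(((hsv[:,:,0]<6)|(hsv[:,:,0]>174))&(hsv[:,:,1]>170)&(hsv[:,:,2]>70)).astype(np.uint8)
for c in cv2.findContours(cv2.morphologyEx(m,cv2.MORPH_CLOSE,np.ones((9,9))),0,2)[0]:
    if cv2.contourArea(c)>150: e=cv2.minEnclosingCircle(c); print(e,np.round(atz(p,e[0],100)),np.round(atz(p,e[0],27)))
E
```

```text
[590.56055323 263.92102498 237.44240683]
pod_a_center 0.89 [359. 233.] [680. 201.]
jar_a_center 0.66 [284. 193.] [589. 260.]
jar_a_center 0.56 [361. 232.] [673. 216.]
tin_a_center 0.59 [151. 271.] [429. 161.]
cup_center 0.55 [345.  80.] [654. 375.]
timer_center 0.91 [205.  11.] [511. 443.]
tray_tins 0.82 [165. 209.] [443. 230.]
((361.5, 236.0), 14.8071928024292) [663. 228. 100.] [680. 202.  27.]
((284.0, 195.28125), 24.465974807739258) [589. 268. 100.] [589. 251.  27.]
((210.5, 62.0), 28.90079116821289) [528. 384. 100.] [513. 394.  27.]
```

View pics/w2.png

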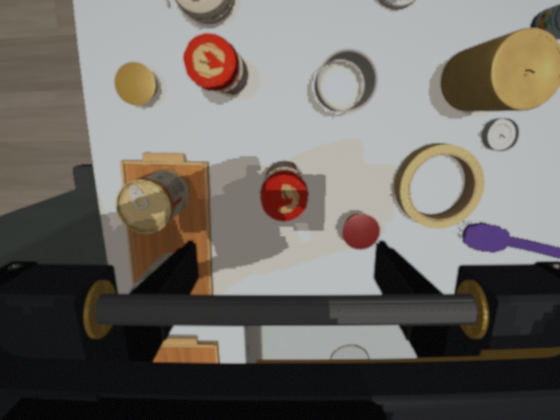

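The wrist view shows jar 1's cap at (285,196), jar 2's cap at (211,62), the gold pod at (136,84) and the red pod at (361,232). Nothing stands in the way of grasping jar 1.

Request:
move_arm(plan=[[[0,0,0],[0.002,-0.002,0.055],1],[[0,0,0],[0.002,-0.002,0.11],1],[[0,0,0],[0.002,-0.002,0.16],1],[[0,0,0],[0.002,-0.002,0.189],1],[[0,0,0],[0.002,-0.002,0.189],0]])

```text
t: 9.38
eef_pos: [586.1, 263.7, 48.2]
tcp_rot: [-3.138, 0.001, 1.565]
ft_force: [-0.2, 0.9, 0.4]
opening: 0.941
grip_force: 0.0
```

Request:
move_arm(plan=[[[0,0,0],[0,0,0],-0.3],[[0,0,0],[0,0,0],-1],[[0,0,0],[0,0,0],-1],[[0,0,0],[0,0,0],-1],[[0,0,0],[0,0,0],-1]])

```text
t: 10.0
eef_pos: [587.5, 264.3, 49.9]
tcp_rot: [3.141, -0.0, 1.565]
ft_force: [-0.3, 1.3, 2.7]
opening: 0.461
grip_force: 30.0
```

Request:
move_arm(plan=[[[0,0,0],[0,0,-0.055],-1],[[0,0,0],[0,0,-0.1],-1],[[0,0,0],[-0.045,-0.02,-0.11],-1],[[0,0,0],[-0.1,-0.044,-0.11],-1],[[0,0,0],[-0.155,-0.068,-0.11],-1]])

```text
t: 10.62
eef_pos: [517.4, 108.4, 159.7]
tcp_rot: [3.141, 0.0, 1.566]
ft_force: [1.0, -0.4, -1.6]
opening: 0.461
grip_force: 30.0
```

Request:
move_arm(plan=[[[0,0,0],[-0.055,-0.024,0],-1],[[0,0,0],[-0.11,-0.048,0],-1],[[0,0,0],[-0.15,-0.068,0],-1],[[0,0,0],[-0.17,-0.076,0.02],-1],[[0,0,0],[-0.17,-0.076,0.06],-1]])

```text
t: 11.25
eef_pos: [441.9, -61.5, 100.1]
tcp_rot: [3.138, 0.001, 1.563]
ft_force: [-0.2, 0.6, -1.8]
opening: 0.465
grip_force: 30.0
```

```bash
python3 - <<'E'
from h import *
print(readout.state()['eef_pos'])
p=eyes.read_camera('wrist'); save(p,'w3.png')
p=eyes.read_camera('side'); cv2.imwrite('pics/s3.png',cv2.resize(p['img'][150:330,180:380,::-1],None,fx=3,fy=3))
E
```

```text
[441.89053757 -61.47957481 100.07545711]
```

View pics/s3.png

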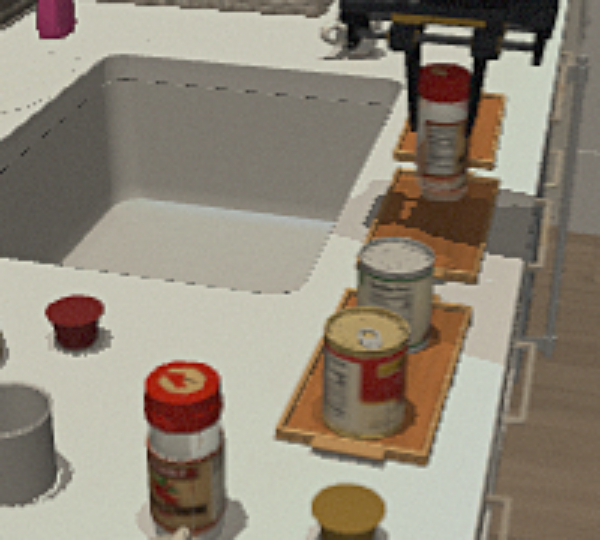

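The side crop shows the tin upright in its tray at (395,290), and jar 1 hanging upright over the jars' tray. I'll lower it now.

Request:
move_arm(plan=[[[0,0,0],[0,0.002,0.025],-1],[[0,0,0],[0,0.002,0.04],-1],[[0,0,0],[0,0.002,0.044],-1],[[0,0,0],[0,0.002,0.0455],-1],[[0,0,0],[0,0.002,0.0455],-1]])

```text
t: 11.98
eef_pos: [443.8, -59.9, 54.8]
tcp_rot: [3.141, 0.0, 1.566]
ft_force: [0.0, -0.7, -0.7]
opening: 0.462
grip_force: 30.0
```

Request:
move_arm(plan=[[[0,0,0],[0,0,0.001],-1],[[0,0,0],[0,0,0.002],-1],[[0,0,0],[0,0,0.002],-1]])

```text
t: 12.35
eef_pos: [443.9, -60.0, 53.7]
tcp_rot: [3.14, 0.001, 1.566]
ft_force: [-4.0, 1.2, 25.6]
opening: 0.466
grip_force: 30.0
```

Request:
move_arm(plan=[[[0,0,0],[0,0,0],0.5],[[0,0,0],[0,0,0],1],[[0,0,0],[0,0,0],1],[[0,0,0],[0,0,-0.05],1],[[0,0,0],[0,0,-0.11],1]])

```text
t: 12.98
eef_pos: [443.0, -59.8, 162.7]
tcp_rot: [-3.139, -0.001, 1.565]
ft_force: [0.7, -0.1, 0.1]
opening: 0.932
grip_force: 0.0
```

Request:
move_arm(plan=[[[0,0,0],[0.05,0.01,-0.03],1],[[0,0,0],[0.105,0.02,-0.05],1],[[0,0,0],[0.16,0.03,-0.07],1],[[0,0,0],[0.215,0.04,-0.08],1],[[0,0,0],[0.27,0.05,-0.08],1]])

```text
t: 13.6
eef_pos: [495.3, 211.8, 242.9]
tcp_rot: [3.14, -0.0, 1.566]
ft_force: [0.6, -0.8, -0.4]
opening: 0.997
grip_force: 0.0
```

Request:
move_arm(plan=[[[0,0,0],[0.05,0.01,0],1],[[0,0,0],[0.105,0.02,0],1],[[0,0,0],[0.15,0.03,0],1],[[0,0,0],[0.172,0.034,0],1],[[0,0,0],[0.172,0.034,0],1]])

```text
t: 14.22
eef_pos: [529.6, 382.7, 241.1]
tcp_rot: [-3.141, 0.001, 1.567]
ft_force: [0.1, -1.0, -0.4]
opening: 1.0
grip_force: 0.0
```

```bash
python3 - <<'E'
from h import *
print(readout.state()['eef_pos'])
p=eyes.read_camera('wrist'); save(p,'w4.png')
for n,z in (('pod_a_center',28),('jar_a_center',106)):
    for r in eyes.cut_out(p,n)[:5]:
        print(n,round(r['score'],2),np.round(r['uv']),np.round(atz(p,r['uv'],z/2)[:2]))
hsv=cv2.cvtColor(p['img'],cv2.COLOR_RGB2HSV)
m=(((hsv[:,:,0]<6)|(hsv[:,:,0]>174))&(hsv[:,:,1]>170)&(hsv[:,:,2]>70)).astype(np.uint8)
for c in cv2.findContours(cv2.morphologyEx(m,cv2.MORPH_CLOSE,np.ones((9,9))),0,2)[0]:
    if cv2.contourArea(c)>150: e=cv2.minEnclosingCircle(c); print(e,np.round(atz(p,e[0],103)),np.round(atz(p,e[0],27)))
E
```

```text
[529.59450013 382.70711493 241.08925205]
((283.5, 195.8478240966797), 24.103391647338867) [528. 386. 103.] [527. 369.  27.]
```

View pics/w4.png

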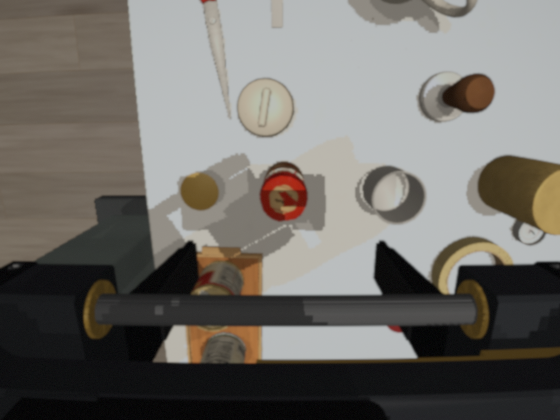

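The wrist view shows jar 2's cap at (284,197), centred between the fingers. The gold pod is at (200,192) and the cup at (390,192), clear of the fingers.

Request:
move_arm(plan=[[[0,0,0],[0.002,-0.002,0.055],1],[[0,0,0],[0.002,-0.002,0.11],1],[[0,0,0],[0.002,-0.002,0.16],1],[[0,0,0],[0.002,-0.002,0.192],1],[[0,0,0],[0.002,-0.002,0.192],0]])

```text
t: 15.0
eef_pos: [527.2, 382.1, 48.4]
tcp_rot: [-3.138, 0.002, 1.564]
ft_force: [0.2, -0.3, -0.2]
opening: 0.942
grip_force: 0.0
```

Request:
move_arm(plan=[[[0,0,0],[0,0,0],-0.3],[[0,0,0],[0,0,0],-1],[[0,0,0],[0,0,0],-1],[[0,0,0],[0,0,0],-1],[[0,0,0],[0,0,0],-1]])

```text
t: 15.62
eef_pos: [528.0, 383.7, 50.4]
tcp_rot: [3.141, -0.0, 1.565]
ft_force: [-0.7, -0.5, 1.8]
opening: 0.467
grip_force: 30.0
```

Request:
move_arm(plan=[[[0,0,0],[0,0,-0.055],-1],[[0,0,0],[0,0,-0.105],-1],[[0,0,0],[-0.045,-0.01,-0.12],-1],[[0,0,0],[-0.1,-0.02,-0.12],-1],[[0,0,0],[-0.155,-0.03,-0.12],-1]])

```text
t: 16.25
eef_pos: [496.5, 227.4, 170.3]
tcp_rot: [3.141, 0.0, 1.566]
ft_force: [0.3, 0.1, -1.2]
opening: 0.468
grip_force: 30.0
```

Request:
move_arm(plan=[[[0,0,0],[-0.055,-0.014,0],-1],[[0,0,0],[-0.11,-0.028,0],-1],[[0,0,0],[-0.165,-0.042,0],-1],[[0,0,0],[-0.205,-0.05,0],-1],[[0,0,0],[-0.226,-0.053,0.01],-1]])

```text
t: 16.88
eef_pos: [442.7, 1.4, 160.6]
tcp_rot: [3.14, 0.0, 1.564]
ft_force: [-0.3, -0.4, -1.5]
opening: 0.465
grip_force: 30.0
```

Request:
move_arm(plan=[[[0,0,0],[0,0,0.03],-1],[[0,0,0],[0,0,0.075],-1],[[0,0,0],[0,0,0.095],-1],[[0,0,0],[0,0,0.104],-1],[[0,0,0],[0,0,0.104],-1]])

```text
t: 17.5
eef_pos: [442.9, 3.1, 56.1]
tcp_rot: [-3.141, 0.0, 1.565]
ft_force: [-0.2, -0.6, -0.9]
opening: 0.464
grip_force: 30.0
```

Request:
move_arm(plan=[[[0,0,0],[0,0,0.001],-1],[[0,0,0],[0,0,0.002],-1],[[0,0,0],[0,0,0.0032],-1],[[0,0,0],[0,0,0.0032],-1]])

```text
t: 18.0
eef_pos: [443.2, 3.0, 54.2]
tcp_rot: [3.14, 0.0, 1.565]
ft_force: [-3.7, -0.6, 18.8]
opening: 0.463
grip_force: 30.0
```

Request:
move_arm(plan=[[[0,0,0],[0,0,0],0.5],[[0,0,0],[0,0,0],1],[[0,0,0],[0,0,0],1],[[0,0,0],[0,0,-0.05],1],[[0,0,0],[0,0,-0.11],1]])

```text
t: 18.62
eef_pos: [442.3, 3.1, 163.5]
tcp_rot: [-3.139, -0.0, 1.565]
ft_force: [0.5, 0.0, 0.7]
opening: 0.934
grip_force: 0.0
```

Request:
move_arm(plan=[[[0,0,0],[0.035,0.045,0],1],[[0,0,0],[0.075,0.09,0],1],[[0,0,0],[0.115,0.135,0],1],[[0,0,0],[0.155,0.18,0],1],[[0,0,0],[0.19,0.22,0],1]])

```text
t: 19.25
eef_pos: [665.1, 193.5, 162.5]
tcp_rot: [-3.141, 0.0, 1.566]
ft_force: [0.8, 0.1, 0.3]
opening: 0.995
grip_force: 0.0
```

Request:
move_arm(plan=[[[0,0,0],[0.011,0.017,0.01],1],[[0,0,0],[0.011,0.017,0.01],1]])

```text
t: 19.5
eef_pos: [680.8, 203.4, 151.1]
tcp_rot: [-3.139, 0.001, 1.566]
ft_force: [0.3, -0.3, 0.3]
opening: 0.998
grip_force: 0.0
```

```bash
python3 - <<'E'
from h import *
print(readout.state()['eef_pos'])
p=eyes.read_camera('wrist'); save(p,'w5.png')
for n,z in (('pod_a_center',28),):
    for r in eyes.cut_out(p,n)[:5]:
        print(n,round(r['score'],2),np.round(r['uv']),np.round(atz(p,r['uv'],24)[:2]))
hsv=cv2.cvtColor(p['img'],cv2.COLOR_RGB2HSV)
m=(((hsv[:,:,0]<6)|(hsv[:,:,0]>174))&(hsv[:,:,1]>120)&(hsv[:,:,2]>50)).astype(np.uint8)
for c in cv2.findContours(m,0,2)[0]:
    if cv2.contourArea(c)>150: e=cv2.minEnclosingCircle(c); print(e,np.round(atz(p,e[0],27)))
E
```

```text
[680.81929233 203.38276103 151.07896629]
pod_a_center 0.63 [282. 197.] [678. 208.]
((283.06903076171875, 198.3430938720703), 24.078105926513672) [679. 208.  27.]
```

View pics/w5.png

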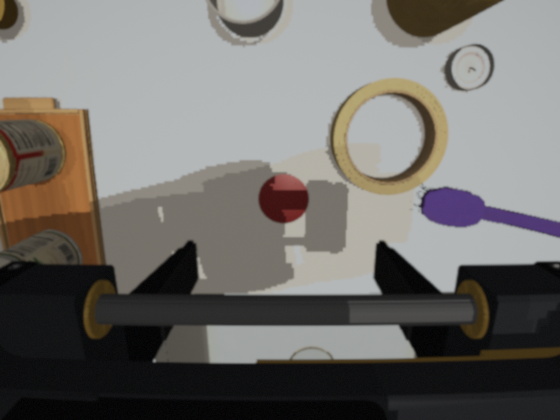

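The wrist view shows the red pod at (283,198), centred between the fingers. A tape ring stands at (390,135), so I'll narrow the jaws to about 70 mm before going down.

Request:
move_arm(plan=[[[0,0,0],[0.004,-0.002,0.05],0.5],[[0,0,0],[0.004,-0.002,0.1],0.5],[[0,0,0],[0.004,-0.002,0.13],0.5],[[0,0,0],[0.004,-0.002,0.143],0.5],[[0,0,0],[0.004,-0.002,0.143],0.5]])

```text
t: 20.23
eef_pos: [678.9, 206.4, 10.3]
tcp_rot: [-3.141, 0.0, 1.565]
ft_force: [0.0, -0.1, 0.5]
opening: 0.754
grip_force: 0.0
```

Request:
move_arm(plan=[[[0,0,0],[0.001,0,0.005],0.5],[[0,0,0],[0.001,0,0.005],0],[[0,0,0],[0.001,0,0.005],-0.5],[[0,0,0],[0.001,0,0.005],-1],[[0,0,0],[0.001,0,0.005],-1]])

```text
t: 20.85
eef_pos: [679.2, 207.9, 5.2]
tcp_rot: [3.141, -0.0, 1.565]
ft_force: [0.5, 0.9, 2.3]
opening: 0.443
grip_force: 30.0
```

Request:
move_arm(plan=[[[0,0,0],[0,0,0],-1],[[0,0,0],[0,0,0],-1],[[0,0,0],[0,0,0],-1]])

```text
t: 21.22
eef_pos: [679.2, 207.8, 5.2]
tcp_rot: [3.141, -0.0, 1.565]
ft_force: [0.7, 0.6, 4.3]
opening: 0.444
grip_force: 30.0
```

Request:
move_arm(plan=[[[0,0,0],[0,0,-0.05],-1],[[0,0,0],[0,0,-0.105],-1],[[0,0,0],[-0.045,-0.018,-0.14],-1],[[0,0,0],[-0.095,-0.038,-0.155],-1],[[0,0,0],[-0.15,-0.06,-0.155],-1]])

```text
t: 21.85
eef_pos: [617.8, 57.0, 161.1]
tcp_rot: [3.139, 0.0, 1.566]
ft_force: [1.2, -0.9, -1.7]
opening: 0.443
grip_force: 30.0
```

Request:
move_arm(plan=[[[0,0,0],[-0.055,-0.022,0],-1],[[0,0,0],[-0.11,-0.044,0],-1],[[0,0,0],[-0.165,-0.066,0],-1],[[0,0,0],[-0.22,-0.088,0],-1],[[0,0,0],[-0.27,-0.108,0],-1]])

```text
t: 22.48
eef_pos: [507.6, -213.0, 159.8]
tcp_rot: [-3.141, -0.0, 1.565]
ft_force: [0.2, -0.5, -1.2]
opening: 0.44
grip_force: 30.0
```

Request:
move_arm(plan=[[[0,0,0],[-0.05,-0.02,0],-1],[[0,0,0],[-0.1,-0.04,0],-1],[[0,0,0],[-0.135,-0.052,0],-1],[[0,0,0],[-0.145,-0.056,0.02],-1],[[0,0,0],[-0.145,-0.056,0.07],-1]])

```text
t: 23.1
eef_pos: [452.2, -357.8, 90.5]
tcp_rot: [3.139, 0.003, 1.564]
ft_force: [0.9, 0.6, -1.0]
opening: 0.442
grip_force: 30.0
```

```bash
python3 - <<'E'
from h import *
print(readout.state()['eef_pos'])
p=eyes.read_camera('wrist'); save(p,'w6.png')
E
```

```text
[ 452.18323687 -357.80156182   90.53021522]
```

View pics/w6.png

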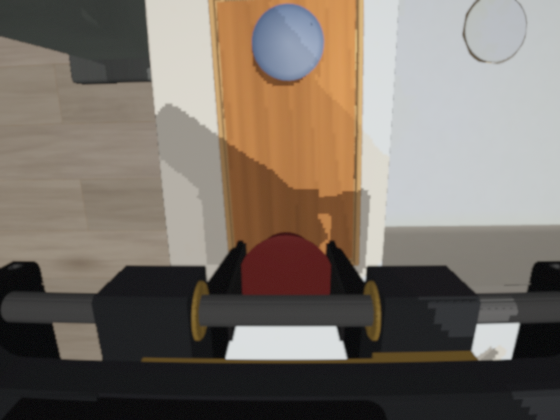

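The red pod is held level between the fingers at (286,275). The fixed blue pod shows at (287,43) and the tray's edges at columns 213 and 360. I'll compute the tray position.

```bash
python3 - <<'E'
from h import *
p=eyes.read_camera('wrist'); print(readout.state()['eef_pos'])
print(np.round(atz(p,(287,43),31)))
for uv in ((212,5),(362,5),(217,90),(360,90),(228,250),(358,250)): print(uv,np.round(atz(p,uv,10)))
E
```

```text
[ 449.9967498  -354.55904576   85.99980072]
[ 452. -237.   31.]
(212, 5) [ 403. -209.   10.]
(362, 5) [ 500. -210.   10.]
(217, 90) [ 404. -262.   10.]
(360, 90) [ 501. -263.   10.]
(228, 250) [ 406. -378.   10.]
(358, 250) [ 505. -379.   10.]
```

Request:
move_arm(plan=[[[0,0,0],[-0.003,0.005,0.02],-1],[[0,0,0],[-0.003,0.005,0.05],-1],[[0,0,0],[-0.003,0.005,0.068],-1],[[0,0,0],[-0.003,0.005,0.0745],-1],[[0,0,0],[-0.003,0.005,0.0745],-1]])

```text
t: 23.82
eef_pos: [457.2, -359.2, 15.7]
tcp_rot: [3.141, 0.0, 1.565]
ft_force: [0.7, -0.6, -0.1]
opening: 0.444
grip_force: 30.0
```

Request:
move_arm(plan=[[[0,0,0],[0,0,0],-1],[[0,0,0],[0,0,0.001],-1],[[0,0,0],[0,0,0.001],-1]])

```text
t: 24.2
eef_pos: [457.0, -359.1, 14.8]
tcp_rot: [3.141, 0.0, 1.565]
ft_force: [-1.3, 0.3, 0.1]
opening: 0.444
grip_force: 30.0
```

Request:
move_arm(plan=[[[0,0,0],[0.002,-0.002,0.003],-1],[[0,0,0],[0.002,-0.002,0.0048],-1],[[0,0,0],[0.002,-0.002,0.0055],-1],[[0,0,0],[0.002,-0.002,0.0055],-1]])

```text
t: 24.7
eef_pos: [454.8, -356.9, 9.1]
tcp_rot: [-3.141, -0.0, 1.565]
ft_force: [-0.9, 1.7, 4.9]
opening: 0.442
grip_force: 30.0
```

Request:
move_arm(plan=[[[0,0,0],[0,0,0],0.1],[[0,0,0],[0,0,0],0.2],[[0,0,0],[0,0,0],0.2],[[0,0,0],[0,0,-0.03],0.2],[[0,0,0],[0,0,-0.08],0.5]])

```text
t: 25.32
eef_pos: [454.4, -356.5, 88.5]
tcp_rot: [-3.139, -0.002, 1.565]
ft_force: [0.4, -0.4, -0.6]
opening: 0.656
grip_force: 0.0
```

Request:
move_arm(plan=[[[0,0,0],[0,0,-0.05],1],[[0,0,0],[0.03,0.01,-0.09],1],[[0,0,0],[0.085,0.02,-0.09],1],[[0,0,0],[0.14,0.03,-0.09],1],[[0,0,0],[0.195,0.03,-0.09],1]])

```text
t: 25.95
eef_pos: [486.3, -160.5, 179.0]
tcp_rot: [3.141, 0.0, 1.565]
ft_force: [1.7, -0.4, 0.8]
opening: 0.998
grip_force: 0.0
```

```bash
python3 - <<'E'
from h import *
print(readout.state()['eef_pos'])
p=eyes.read_camera('top'); cv2.imwrite('pics/t7.png',cv2.resize(p['img'][150:300,130:470,::-1],None,fx=2.3,fy=2.3))
hsv=cv2.cvtColor(p['img'],cv2.COLOR_RGB2HSV)
print([round(float(v)) for v in atz(p,(180,256),27)])
E
```

```text
[ 486.29761311 -160.52660699  179.01307297]
[426, 374, 27]
```

View pics/t7.png

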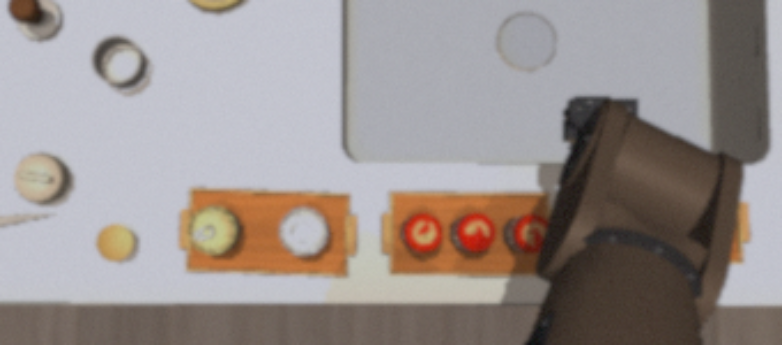

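The top crop shows two tins in the tins' tray and three jars spaced in the jars' tray. The gold pod is still at (117,243), with the cup and timer in place.

Request:
move_arm(plan=[[[0,0,0],[0.055,0,0],1],[[0,0,0],[0.115,0,0],1],[[0,0,0],[0.175,0,0],1],[[0,0,0],[0.235,-0.005,0],1],[[0,0,0],[0.29,-0.01,0],1]])

```text
t: 26.62
eef_pos: [477.2, 129.9, 179.0]
tcp_rot: [3.141, 0.0, 1.566]
ft_force: [0.9, 0.3, 0.2]
opening: 0.999
grip_force: 0.0
```

Request:
move_arm(plan=[[[0,0,0],[0.055,-0.01,0],1],[[0,0,0],[0.115,-0.02,0],1],[[0,0,0],[0.175,-0.035,0],1],[[0,0,0],[0.22,-0.045,0.01],1],[[0,0,0],[0.24,-0.047,0.03],1]])

```text
t: 27.25
eef_pos: [431.2, 370.6, 149.0]
tcp_rot: [3.14, -0.001, 1.568]
ft_force: [-0.1, 0.0, -0.5]
opening: 0.998
grip_force: 0.0
```

```bash
python3 - <<'E'
from h import *
print(readout.state()['eef_pos'])
p=eyes.read_camera('wrist'); save(p,'w8.png')
for n,z in (('pod_a_center',28),):
    for r in eyes.cut_out(p,n)[:5]:
        c=max(cv2.findContours(r['mask'].astype(np.uint8),0,2)[0],key=cv2.contourArea); e=cv2.minEnclosingCircle(c)
        print(n,round(r['score'],2),np.round(r['uv']),np.round(e[0]),e[1],np.round(atz(p,e[0],27)[:2]))
E
```

```text
[431.21355958 370.60781813 148.96738488]
```

View pics/w8.png

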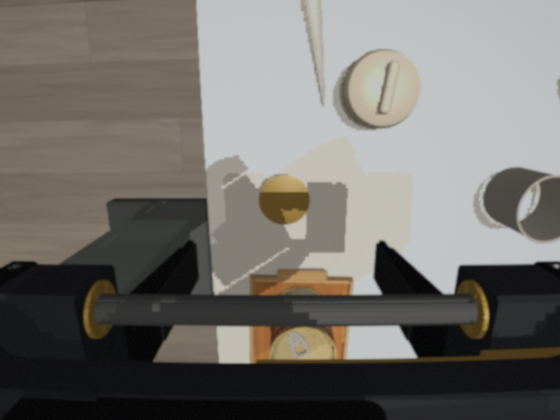

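The wrist view shows the gold pod at (284,199), the same place relative to the tool as the red pod was. The timer at (383,88) is clear of the fingers.

Request:
move_arm(plan=[[[0,0,0],[0.004,-0.001,0.05],0.5],[[0,0,0],[0.004,-0.001,0.1],0.5],[[0,0,0],[0.004,-0.001,0.13],0.5],[[0,0,0],[0.004,-0.001,0.14],0.5],[[0,0,0],[0.004,-0.001,0.14],0.5]])

```text
t: 27.98
eef_pos: [431.3, 371.8, 9.3]
tcp_rot: [3.142, 0.0, 1.565]
ft_force: [0.2, 0.4, 0.4]
opening: 0.75
grip_force: 0.0
```

Request:
move_arm(plan=[[[0,0,0],[0.002,-0.001,0.0042],0.5],[[0,0,0],[0.002,-0.001,0.0042],0],[[0,0,0],[0.002,-0.001,0.0042],-0.5],[[0,0,0],[0.002,-0.001,0.0042],-1],[[0,0,0],[0.002,-0.001,0.0042],-1]])

```text
t: 28.6
eef_pos: [430.0, 374.2, 4.9]
tcp_rot: [3.141, -0.0, 1.565]
ft_force: [-0.7, -0.1, 2.6]
opening: 0.444
grip_force: 30.0
```

Request:
move_arm(plan=[[[0,0,0],[0,0,0],-1],[[0,0,0],[0,0,0],-1],[[0,0,0],[0,0,0],-1]])

```text
t: 28.98
eef_pos: [430.0, 374.2, 4.9]
tcp_rot: [3.141, -0.0, 1.565]
ft_force: [-1.0, 0.2, 5.1]
opening: 0.442
grip_force: 30.0
```

Request:
move_arm(plan=[[[0,0,0],[0,0,-0.055],-1],[[0,0,0],[0,0,-0.11],-1],[[0,0,0],[-0.02,0.01,-0.165],-1],[[0,0,0],[-0.075,0.03,-0.165],-1],[[0,0,0],[-0.13,0.05,-0.165],-1]])

```text
t: 29.6
eef_pos: [479.5, 242.7, 170.3]
tcp_rot: [3.14, -0.0, 1.567]
ft_force: [1.1, -1.0, 0.1]
opening: 0.443
grip_force: 30.0
```

Request:
move_arm(plan=[[[0,0,0],[-0.058,0.003,0],-1],[[0,0,0],[-0.116,0.006,0],-1],[[0,0,0],[-0.174,0.006,0],-1],[[0,0,0],[-0.232,0.006,0],-1],[[0,0,0],[-0.29,0.006,0],-1]])

```text
t: 30.22
eef_pos: [483.4, -48.1, 169.6]
tcp_rot: [3.141, 0.0, 1.565]
ft_force: [1.6, 1.2, -0.5]
opening: 0.444
grip_force: 30.0
```

Request:
move_arm(plan=[[[0,0,0],[-0.058,-0.005,0],-1],[[0,0,0],[-0.116,-0.015,0],-1],[[0,0,0],[-0.174,-0.025,0],-1],[[0,0,0],[-0.23,-0.033,0],-1],[[0,0,0],[-0.25,-0.033,0.02],-1]])

```text
t: 30.85
eef_pos: [448.9, -299.2, 150.2]
tcp_rot: [3.14, 0.002, 1.563]
ft_force: [0.4, 0.4, -0.9]
opening: 0.441
grip_force: 30.0
```

Request:
move_arm(plan=[[[0,0,0],[0,0,0.05],-1],[[0,0,0],[0,0,0.08],-1],[[0,0,0],[0,0,0.08],-1]])

```text
t: 31.22
eef_pos: [448.4, -295.4, 68.0]
tcp_rot: [-3.138, -0.003, 1.565]
ft_force: [-0.8, 0.5, -0.4]
opening: 0.441
grip_force: 30.0
```

Request:
move_arm(plan=[[[0,0,0],[-0.001,0.004,0.02],-1],[[0,0,0],[-0.001,0.004,0.045],-1],[[0,0,0],[-0.001,0.004,0.054],-1],[[0,0,0],[-0.001,0.004,0.054],-1],[[0,0,0],[-0.001,0.004,0.054],-1]])

```text
t: 31.85
eef_pos: [453.7, -297.3, 16.8]
tcp_rot: [3.14, 0.001, 1.565]
ft_force: [0.6, -0.2, -0.9]
opening: 0.438
grip_force: 30.0
```

Request:
move_arm(plan=[[[0,0,0],[0,0,0.003],-1],[[0,0,0],[0,0,0.006],-1],[[0,0,0],[0,0,0.0078],-1],[[0,0,0],[0,0,0.0078],-1],[[0,0,0],[0,0,0.0078],-1]])

```text
t: 32.48
eef_pos: [453.3, -297.1, 8.8]
tcp_rot: [3.141, 0.001, 1.565]
ft_force: [-2.3, 1.1, 14.1]
opening: 0.447
grip_force: 30.0
```

Request:
move_arm(plan=[[[0,0,0],[0,0,0],0.1],[[0,0,0],[0,0,0],0.2],[[0,0,0],[0,0,0],0.2],[[0,0,0],[0,0,-0.03],0.2],[[0,0,0],[0,0,-0.08],0.5]])

```text
t: 33.1
eef_pos: [452.6, -296.5, 87.5]
tcp_rot: [-3.139, -0.002, 1.565]
ft_force: [0.8, 0.2, 1.2]
opening: 0.658
grip_force: 0.0
```

Request:
move_arm(plan=[[[0,0,0],[0,0,-0.05],1],[[0,0,0],[-0.02,-0.01,-0.1],1],[[0,0,0],[-0.07,-0.035,-0.11],1],[[0,0,0],[-0.12,-0.06,-0.11],1],[[0,0,0],[-0.17,-0.085,-0.11],1]])

```text
t: 33.72
eef_pos: [366.4, -467.9, 198.2]
tcp_rot: [3.141, 0.0, 1.566]
ft_force: [0.9, -0.7, 0.9]
opening: 1.002
grip_force: 0.0
```

Request:
move_arm(plan=[[[0,0,0],[-0.05,-0.04,0],1],[[0,0,0],[-0.08,-0.08,0],1],[[0,0,0],[-0.11,-0.12,0],1],[[0,0,0],[-0.11,-0.12,0],1]])

```text
t: 34.22
eef_pos: [244.1, -577.4, 197.4]
tcp_rot: [-3.141, -0.0, 1.562]
ft_force: [0.3, -0.2, 0.2]
opening: 1.001
grip_force: 0.0
```

```bash
python3 - <<'E'
from h import *
print(readout.state()['eef_pos'])
p=eyes.read_camera('top'); a=cv2.resize(p['img'][150:290,120:470,::-1],None,fx=2.2,fy=2.2)
s=eyes.read_camera('side'); b=cv2.resize(s['img'][160:330,200:380,::-1],None,fx=1.65,fy=1.65)
c=np.zeros((a.shape[0]+b.shape[0],a.shape[1],3),np.uint8); c[:a.shape[0]]=a; c[a.shape[0]:,:b.shape[1]]=b
d=cv2.resize(s['img'][165:245,300:370,::-1],None,fx=3.5,fy=3.5); c[a.shape[0]:a.shape[0]+d.shape[0],400:400+d.shape[1]]=d[:b.shape[0]]
cv2.imwrite('pics/f9.png',c); print(c.shape)
E
```

```text
[ 244.09737551 -577.43700124  197.41644612]
(588, 770, 3)
```

View pics/f9.png

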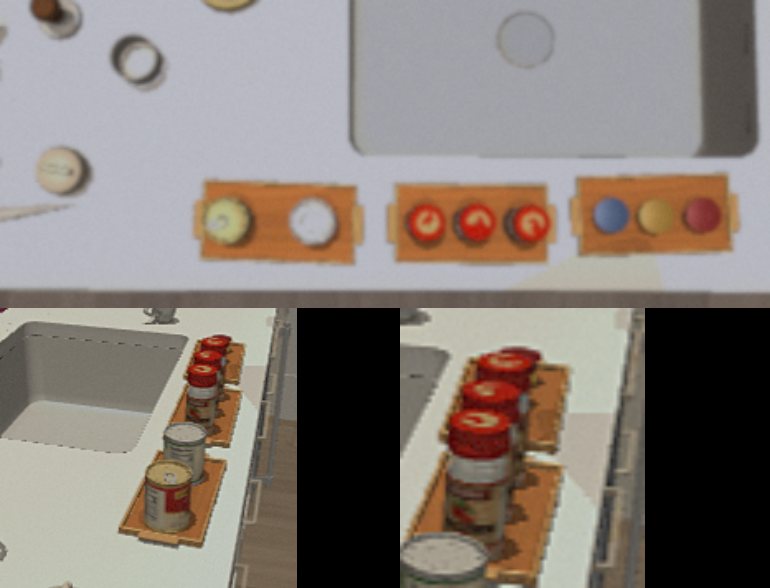

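The last picture shows every thing upright inside its own kind's tray: tin at (315,220), jars at (425,222) and (475,222), pods at (657,215) and (702,214). The cup and timer haven't moved.

```bash
python3 -c "
from h import *
print(env.job_done())"
```

```text
the job is handed in; nothing more can be done
None
```

I sorted the tin, both jars and both pods into their own trays, upright and inside the rims in the final pictures, with the cup and timer left where they stood; I handed the job in at about 34 s, and it returned no verdict.

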